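Load the seal roll into the counter dispenser

ROBOT

A 6-joint arm with a two-finger parallel gripper is mounted at the origin on the work surface. World frame = base frame: x ahead of the robot, y to its left, z up, the work surface at z = 0. Lengths are in m, angles in rad, forces in N, time in s.
With the tool pointing down it reaches from about 0.35 to 0.975 m from the base axis. Payload 4.9 kg.
Tool frame: the origin (TCP) lies at the very end of the fingers, on their centre line; the grasp point (between the pads) lies 19 mm behind it; z points along the fingers, y is the line along which they close (so a half turn about z gives the same grasp; the last joint's range is limited). The gripper opens to 85 mm and grips with 20 to 120 N. Pads are 22 mm wide; open, the fingers measure 114 mm over their backs; the gripper's body (76 mm by 85 mm) begins 54 mm behind the grasp point. The pads swing forward as they close: fully open they stand 13 mm farther back than shut.
Start: joints at [-1.247, 0.053, 1.613, -0, 1.476, -0.119], TCP at [0.268, -0.565, 0.231] pointing down, gripper open.
Joint ranges: [-3.01, 3.01], [-1.01, 2.22], [0.06, 2.58], [-1.02, 4.17], [0.09, 2.62], [-3.14, 3.14]. Speed limits (rad/s): [2.57, 2.57, 3.14, 3.14, 3.14, 3.14].

INTERFACE

Orientations are given as a unit quaternion [w, x, y, z].
In Python, from plant import state, optics, ticket, nets gives the robot as it stands. The module is installed in compiled form; this text tells all that it offers.
- The arm moves only by the shell command python3 -m inch 'ROWS' [OPENING]. ROWS is JSON, a list of rows, each an object of numbers: "dx", "dy", "dz": the shift along the tool's x, y, z as a fraction of full scale; "rx", "ry", "rz": the turn, a rotation vector about the tool's x, y, z as a fraction of full scale. In form: [{"dx": .., "dy": .., "dz": .., "rx": .., "ry": .., "rz": ..}, ...]. A call has 1 to 5 rows; each row is the pose to reach, as a shift and turn from the pose commanded when the call began, along the tool's axes at that moment; what a row does not reach only later rows make up. Full scale, the value 1, is 0.8 m for a shift and 1.5 rad for a turn. A row lasts 1/10 s, in which the tool goes at most 50 mm and 8.59 degrees, less where a joint would pass 70% of its speed; a pose out of reach is approached as far as the arm can. A call with a number of a shift or a turn outside -1 to 1 is refused whole. A call with a gripper value outside its range is refused whole. OPENING is the opening, from -1 (shut) to 1 (fully open), set as the call begins (- or left out, the last holds). The fingers move at their own pace and stop on an object; the grip force is fixed at half the most. Time passes only in rows, so rows that repeat a pose let the fingers close. It gives the time, the measured TCP pose, the force, the opening and the grip force at its end, in the units of the state.
- state(): the state, without advancing time (a new reading comes with each control period).
- optics.grab_frame(name): name is "scene" or "top"; returns the picture (400x640x3 uint8, red, green, blue); there is no depth.
- optics.camera_info(name): a dict with "fx", "fy", "cx", "cy" (pixels), "k1" (the pictures are not rectified: a ray, as slopes to the right and down, at radius r is drawn at 1 + k1 r^2 times it, then the intrinsics apply), "R" (3x3) and "t" (3): a world point X has camera coordinates R X + t. Camera axes: x right, y down, z forward; pixel columns grow to the right and rows downward; lengths in m; the calibration is good to about 2 mm. A picture is of the moment at which its call begins. camera_info takes no time and is no camera call.
- ticket.job_done(): hands the job in; it is judged then, once.
Trained networks look in the newest picture that a camera, given by its name, has taken for a name from the list of things; names that differ only in an ending like _2 or _b are one class to them, and where a whole thing is asked for, a point or a joint stands for the part that bears it (a point fixed in the world has none). Each returns a list of dicts, best first, with "confidence" (0 to 1); they miss things now and then, are a little off and sometimes report something else, mostly with a low value. They report only what shows in the picture. A call takes as long as a camera call. They do not tell look-alikes from the thing itself.
- nets.boxes_of(camera, name): "bbox" ([centre column, centre row, width, height] in pixels, round what is visible of it).
- nets.outline_of(camera, name): "pixels" (400x640 bool, what is visible of it) and "bbox" ([centre column, centre row, width, height] in pixels, round what is visible of it).
The state is a dict: "time": time; "joint_pos": joint angles; "joint_vel": joint speeds; "joint_efforts": joint torques, N m; "tool_pos": TCP position; "tool_rot": TCP orientation; "contact_force": force on the tool from outside, world axes, zero at the start; "ft_torque": the same for the moment, N m; "gripper_width": opening from 0.0 (shut) to 1.0 (fully open); "grasp_force": force on a finger pad.
Only numpy, scipy, OpenCV 4.12 (cv2) and the standard library are available. Lean on these libraries where they do the work, as an engineer would, in place of code of your own. Each camera call takes 0.05 s, during which the arm holds its last target. There are 200 camera calls.

TASK

Load the pastry-seal dispenser: take the sprung spindle that carries the paper roll, squeeze its two square cheeks together so that it shortens, lower it between the two end cups of the dispenser and let go, so that its pins spring out and it stays seated with one pin in each cup. Leave the empty spindle, the one without a roll, where it lies.

Things in the scene. Friction and masses are not known exactly. Their poses are not given: they have to be found in the camera images.
- roll_spindle: Sprung spindle with white paper roll (74 dia). Axis = own y, level, 42 mm up. Origin on axis, mid-length when extended. Two square grey cheeks 84 x 84, outer faces at y = +-32; steel pins, 12 dia, run on to tips at y = +-81. Squeeze from above on the outer faces, fingertips above the pins. Roll and +y end are fixed to the origin; the -y cheek and pin slide in together. 180 g.
- plunger (a joint): How far the roll spindle's -y cheek and pin are pushed in (m): 0 extended (162 mm between tips, 64 over cheeks); 0.036 at the stop (126 between tips, 28 over cheeks; the origin is then 18 mm to -y of the spindle's middle). Spring: 4 N extended, 11 N at the stop. Reads 0.004 when both pins are home on the cup floors.
- dispenser: Fixed to the counter: dark steel base 90 x 190 x 8 mm, two upright brackets (52 wide, tops 112 mm up) with blind round aluminium cups facing each other. Origin: centre of underside, z up. Cup axis along own y, 86 mm up. Cups 40 mm inside, 48 outside dia; rims at y = +-72 (144 apart), 7 deep, floors at y = +-79. The spindle fits either way round.
- empty_spindle: An equal spindle without a roll: same square cheeks and pins, only a thin rod between the cheeks; same origin and axes. To be left where it lies.
There are look-alikes about, which are no part of the job. What is shaped like the dispenser but green is not meant.

How it is judged:
On the way:
1. the roll spindle is squeezed to fit between the cup rims (shortened by at least 10 mm) (value of joint plunger above 0.01 m), for 0.1 s.
At the end, for the whole second after the job is handed in: Roll spindle released, at rest, a pin in each cup: origin within 18 mm of the cup axis in x and height and 12 mm of the middle along it, axis within 0.25 rad of the cups' axis (either way round), plunger at 1 to 8.5 mm. Empty spindle within 30 mm of its start (x of roll_spindle in the frame of dispenser between -0.018 and 0.018 m and y of roll_spindle in the frame of dispenser between -0.012 and 0.012 m and z of roll_spindle in the frame of dispenser between 0.068 and 0.104 m and angle between the y axis of roll_spindle and the y axis of dispenser, either way round below 0.25 rad and value of joint plunger between 0.001 and 0.0085 m and linear speed of roll_spindle below 0.03 m/s and distance of empty_spindle from where it was at the start of the episode below 0.03 m); the robot touches nothing.
It fails at once if the empty spindle is moved more than 30 mm from its place (distance of empty_spindle from where it was at the start of the episode above 0.03 m).
It also fails if it takes over 40 s, if anything falls off the work surface, if the arm or the gripper's body presses on something with over 40 N, if the wrist force passes 120 N, or if a joint passes its speed limit or range.

## Working session

There is one attempt and no reset: what is moved stays moved. The work goes in short steps, Python scripts to look and compute and a shell command to move; the robot and the scene stay as the last step left them, time stands still between calls to the robot, and variables do not carry over. Pictures are saved under pics/ and viewed, at most 13 in all, crops included, and the job is handed in when it is done.

```bash
mkdir -p pics
python3 - <<'E'
from plant import state, optics, nets
import cv2
for c in ("scene","top"):
    im=optics.grab_frame(c); cv2.imwrite(f"pics/{c}0.png",im[:,:,::-1])
    i=optics.camera_info(c); print(c,{k:(v.tolist() if hasattr(v,'tolist') else v) for k,v in i.items()})
    for n in ("roll_spindle","dispenser","empty_spindle"):
        print(n,[(round(d["confidence"],2),[round(float(x)) for x in d["bbox"]]) for d in nets.boxes_of(c,n)])
print(state())
E
```

```text
scene {'fx': 378.0655079466097, 'fy': 378.0655079466097, 'cx': 317.6998747405408, 'cy': 200.64133638985336, 'k1': -0.07609949360142913, 'R': [[0.35047155096913823, 0.9365645596518515, 0.004064180780915675], [0.6672805412534628, -0.2466531765479239, -0.7027794033431144], [-0.6571958393247569, 0.2490161362300682, -0.7113962276195144]], 't': [-0.19684116975749383, -0.2487011968659418, 1.0800808177733516]}
roll_spindle [(0.71, [262, 313, 87, 84])]
dispenser [(0.89, [399, 258, 120, 77]), (0.81, [375, 115, 79, 50])]
empty_spindle [(0.59, [223, 242, 81, 70])]
top {'fx': 428.1878338444246, 'fy': 428.1878338444246, 'cx': 315.71693393103334, 'cy': 198.02329469286778, 'k1': -0.005922866467898774, 'R': [[-0.13570860685558356, -0.9907454163052961, 0.0025872949895568015], [-0.9705600502302691, 0.1324182829595245, -0.20119291049902693], [0.19898834871000567, -0.02981473474806783, -0.9795482217173219]], 't': [0.07907923085748703, 0.4355269820757762, 0.8611664345529843]}
roll_spindle [(0.97, [369, 105, 72, 58])]
dispenser [(0.88, [252, 130, 96, 54]), (0.69, [195, 338, 114, 65])]
empty_spindle [(0.96, [396, 172, 75, 51])]
{'time': 0.4, 'joint_pos': array([-1.24699875e+00,  5.28079518e-02,  1.61309940e+00, -5.06556338e-06,
        1.47599964e+00, -1.18991459e-01]), 'joint_vel': array([-0.00082244,  0.00044886, -0.00262659,  0.00075312,  0.0003591 ,
       -0.00026894]), 'joint_efforts': array([-7.28329542e-04, -3.93052375e+01, -3.69810033e+01, -1.56540596e-04,
        2.46163552e-03,  2.01364634e-05]), 'tool_pos': array([ 0.26775844, -0.56462279,  0.23111734]), 'tool_rot': array([-1.56084737e-04,  9.75592110e-01,  2.19590551e-01, -1.85743103e-05]), 'contact_force': array([ 0.10308789, -0.51969689,  0.0406663 ]), 'ft_torque': array([ 0.03084949, -0.02974112,  0.03972743]), 'grasp_force': 0.0, 'gripper_width': 1.0008770825565454}
```

View pics/scene0.png

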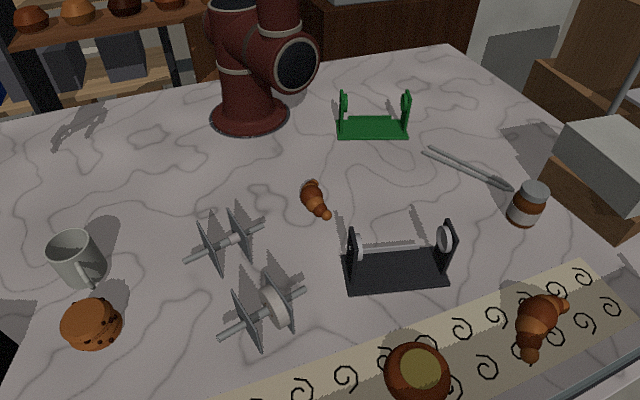

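View pics/top0.png

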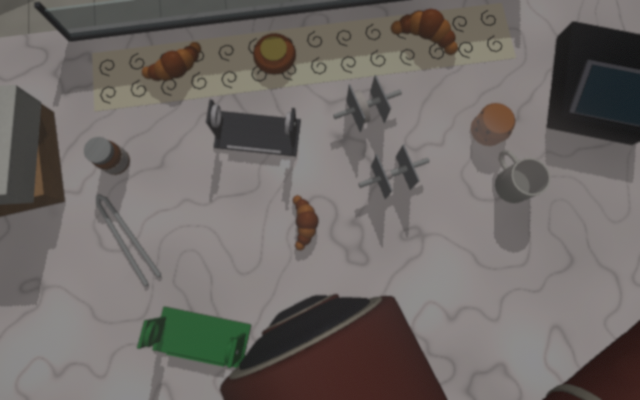

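Run:
```python
import cv2, numpy as np
s=cv2.imread("pics/scene0.png");t=cv2.imread("pics/top0.png")
a=cv2.resize(s[195:365,170:320],None,fx=3.3,fy=3.3,interpolation=2)
b=cv2.resize(s[210:300,330:470],None,fx=2.1,fy=2.1,interpolation=2)
o=np.zeros((600,800,3),np.uint8); o[:a.shape[0],:a.shape[1]]=a; o[:b.shape[0],500:500+b.shape[1]]=b
cv2.imwrite("pics/c1.png",o)
cv2.imwrite("pics/c2.png",cv2.resize(t[65:215,195:445],None,fx=3.2,fy=3.2,interpolation=2))
```

```text
(no output)
```

View pics/c1.png

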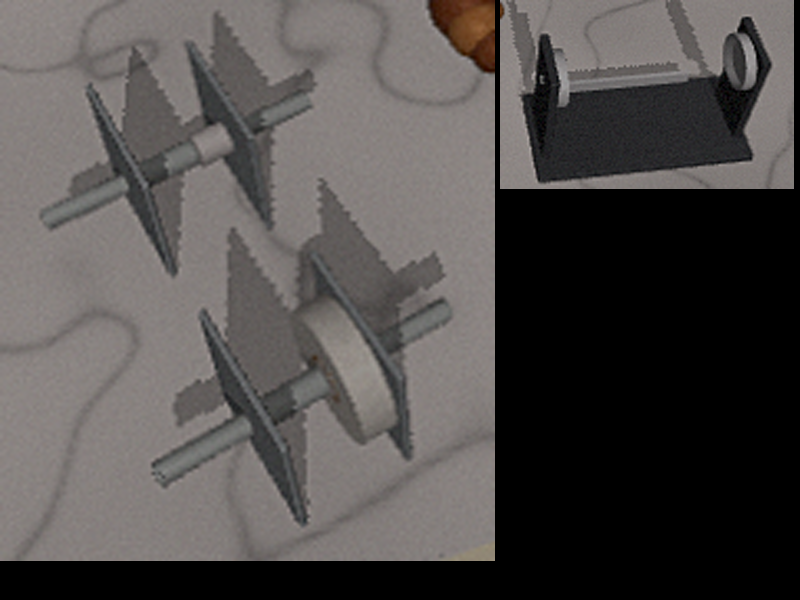

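View pics/c2.png

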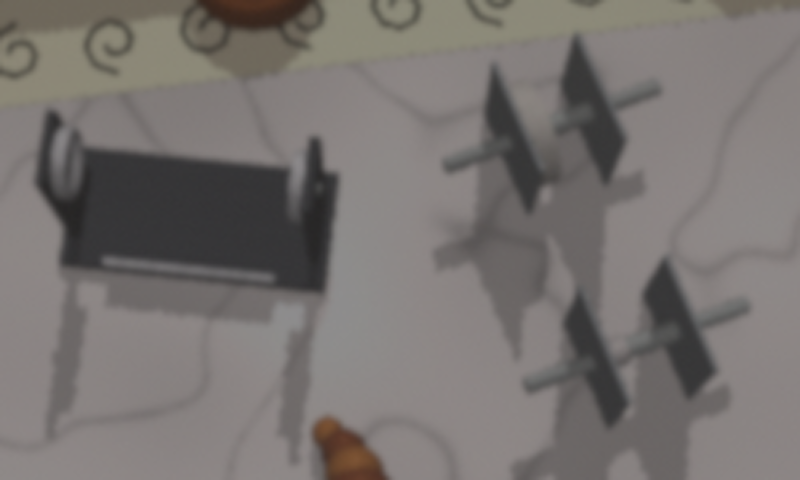

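The roll spindle is the one with the white roll, at scene (262,313) and top (369,105). The bare-rod spindle at scene (223,242), top (396,172) is the empty one. The black dispenser at scene (399,258), top (252,130) is the target; the green one at scene (375,115) is the look-alike. The roll sits by the scene-right cheek, so that end is +y.

```bash
cat > h.py <<'E'
import numpy as np, cv2
from plant import optics
from scipy.optimize import least_squares
I={c:optics.camera_info(c) for c in ("scene","top")}
def proj(c,X):
    i=I[c]; p=np.asarray(i["R"])@X+np.asarray(i["t"]); u=p[:2]/p[2]; u=u*(1+i["k1"]*(u@u))
    return np.array([i["fx"]*u[0]+i["cx"],i["fy"]*u[1]+i["cy"]])
def tri(s,t): # scene px, top px -> point, residual px
    f=lambda X:np.r_[proj("scene",X)-s,proj("top",X)-t]
    r=least_squares(f,[.6,0,.05]); return r.x,np.abs(r.fun).max()
def fit(model,obs,x0): # obs: (cam, body pt, px); model(x)->R,t
    def f(x):
        R,t=model(x); return np.concatenate([proj(c,R@np.array(b)+t)-p for c,b,p in obs])
    return least_squares(f,x0,loss="soft_l1")
def planar(z):
    def m(x):
        c,s=np.cos(x[2]),np.sin(x[2]); return np.array([[c,-s,0],[s,c,0],[0,0,1]]),np.array([x[0],x[1],z])
    return m
E
python3 - <<'E'
from h import *
S=lambda a,b:np.array([170+a/3.3,195+b/3.3]); B=lambda a,b:np.array([330+(a-500)/2.1,210+b/2.1]); T=lambda a,b:np.array([195+a/3.2,65+b/3.2])
P={"roll-y":(S(158,475),T(656,88)),"roll+y":(S(447,309),T(449,166)),
"cupA(sceneR)":(B(740,60),T(67,162)),"cupB":(B(562,77),T(298,185)),"bar1":(B(690,76),T(103,261)),"bar2":(B(570,80),T(273,278)),
"e1":(S(47,218),T(746,305)),"e2":(S(308,100),T(528,384))}
for k,(s,t) in P.items():
    X,r=tri(s,t); print(k,X.round(4),round(r,1))
obs=[("scene",(0,-.081,0),P["roll-y"][0]),("top",(0,-.081,0),P["roll-y"][1]),("scene",(0,.081,0),P["roll+y"][0]),("top",(0,.081,0),P["roll+y"][1])]
r=fit(planar(.042),obs,[.7,-.15,0]); print("roll",r.x.round(4),r.fun.round(1))
# dispenser: +y taken as scene-right
obs=[("scene",(0,.072,.086),P["cupA(sceneR)"][0]),("top",(0,.072,.086),P["cupA(sceneR)"][1]),("scene",(0,-.072,.086),P["cupB"][0]),("top",(0,-.072,.086),P["cupB"][1]),
("scene",(.045,-.095,0.004),B(543,179)),("scene",(.045,.095,0.004),B(752,155)),("scene",(-.045,-.095,.008),B(524,94)),
("top",(-.045,.095,.008),T(63,266)),("top",(-.045,-.095,.008),T(322,290)),("top",(.045,-.095,.008),T(338,173))]
r=fit(planar(0),obs,[.65,.1,0]); print("disp",r.x.round(4),r.fun.round(1))
E
```

```text
roll-y [ 0.6574 -0.2     0.0386] 0.4
roll+y [ 0.6196 -0.0457  0.0397] 1.3
cupA(sceneR) [0.6377 0.2053 0.0855] 0.6
cupB [0.6016 0.0584 0.0858] 1.2
bar1 [0.5931 0.2007 0.0123] 0.6
bar2 [0.5632 0.0875 0.0212] 2.5
e1 [ 0.4927 -0.2311  0.041 ] 0.9
e2 [ 0.4588 -0.0761  0.0405] 1.1
roll [ 0.639  -0.1222  0.2439] [-1.1 -0.1  0.1 -1.2  0.1 -1.1 -2.2 -0.4]
disp [ 0.6184  0.1315 -0.2363] [-3.1 -0.5  1.3  0.6  0.6 -0.5 -2.7 -0.1 -2.1  0.8  0.8  0.4 -1.2 -0.9
 -2.8 -0.8  0.  -0.2 -0.7 -1.1]
```

```bash
cat > go.py <<'E'
import sys,numpy as np
from plant import state
from scipy.spatial.transform import Rotation as Ro
# usage: go.py x y z angle_of_tool_y(world)
x,y,z,a=map(float,sys.argv[1:5]); s=state()
q=s["tool_rot"]; R=Ro.from_quat([q[1],q[2],q[3],q[0]])
ty=np.array([np.cos(a),np.sin(a),0]); tz=np.array([0,0,-1.])
G=Ro.from_matrix(np.c_[np.cross(ty,tz),ty,tz])
print("t",round(s["time"],2),"pos",s["tool_pos"].round(4),"F",s["contact_force"].round(1),"w",round(s["gripper_width"],3),"g",round(float(s["grasp_force"]),1),"j6",round(s["joint_pos"][5],2))
print("d",(R.inv().apply(np.array([x,y,z])-s["tool_pos"])/.8).round(4),"r",((R.inv()*G).as_rotvec()/1.5).round(4))
E
python3 go.py 0.6385 -0.1225 0.20 -1.327
```

```text
t 0.4 pos [ 0.2678 -0.5646  0.2311] F [ 0.1 -0.5  0. ] w 1.001 g 0.0 j6 -0.12
d [ 0.6555 -0.3008  0.039 ] r [-0.0002 -0.      0.1327]
```

```bash
A='[{"dx":0.6555,"dy":-0.3008,"dz":0.039,"rz":0.1327}]'; 
python3 -m inch '[{"dx":0.6555,"dy":-0.3008,"dz":0.039,"rz":0.1327},{"dx":0.6555,"dy":-0.3008,"dz":0.039,"rz":0.1327},{"dx":0.6555,"dy":-0.3008,"dz":0.039,"rz":0.1327},{"dx":0.6555,"dy":-0.3008,"dz":0.039,"rz":0.1327},{"dx":0.6555,"dy":-0.3008,"dz":0.039,"rz":0.1327}]' 1; python3 go.py 0.6385 -0.1225 0.20 -1.327
```

```text
t 0.4 pos [ 0.2678 -0.5646  0.2311] F [ 0.1 -0.5  0. ] w 1.001 g 0.0 j6 -0.12
d [ 0.6555 -0.3008  0.039 ] r [-0.0002 -0.      0.1327]validation failed for argument at $[0]...
```

```bash
python3 -m inch '[{"dx":0.6555,"dy":-0.3008,"dz":0.039,"rx":0,"ry":0,"rz":0.1327},{"dx":0.6555,"dy":-0.3008,"dz":0.039,"rx":0,"ry":0,"rz":0.1327},{"dx":0.6555,"dy":-0.3008,"dz":0.039,"rx":0,"ry":0,"rz":0.1327},{"dx":0.6555,"dy":-0.3008,"dz":0.039,"rx":0,"ry":0,"rz":0.1327},{"dx":0.6555,"dy":-0.3008,"dz":0.039,"rx":0,"ry":0,"rz":0.1327}]' 1; python3 go.py 0.6385 -0.1225 0.20 -1.327
```

```text
time: 0.9
tool_pos: [0.429, -0.3721, 0.218]
tool_rot: [0.0, 0.993, 0.121, 0.0]
contact_force: [0.1, -0.8, -0.1]
gripper_width: 1.003
grasp_force: 0.0
t 0.9 pos [ 0.429  -0.3721  0.218 ] F [ 0.1 -0.8 -0.1] w 1.003 g 0.0 j6 0.48
d [ 0.3293 -0.2397  0.0225] r [ 0.0004 -0.0003 -0.0003]
```

```bash
python3 -m inch '[{"dx":0.3293,"dy":-0.2397,"dz":0.0225,"rx":0,"ry":0,"rz":0},{"dx":0.3293,"dy":-0.2397,"dz":0.0225,"rx":0,"ry":0,"rz":0},{"dx":0.3293,"dy":-0.2397,"dz":0.0225,"rx":0,"ry":0,"rz":0},{"dx":0.3293,"dy":-0.2397,"dz":0.0225,"rx":0,"ry":0,"rz":0},{"dx":0.3293,"dy":-0.2397,"dz":0.0225,"rx":0,"ry":0,"rz":0}]'; python3 go.py 0.6385 -0.1225 0.20 -1.327
```

```text
time: 1.4
tool_pos: [0.5895, -0.1806, 0.2042]
tool_rot: [0.0, 0.993, 0.122, 0.0]
contact_force: [0.3, -1.0, 0.3]
gripper_width: 1.002
grasp_force: 0.0
t 1.4 pos [ 0.5895 -0.1806  0.2042] F [ 0.3 -1.   0.3] w 1.002 g 0.0 j6 0.91
d [ 0.0769 -0.0557  0.0053] r [ 0.0003 -0.0003  0.0001]
```

```bash
python3 -m inch '[{"dx":0.06,"dy":-0.044,"dz":0.005,"rx":0,"ry":0,"rz":0},{"dx":0.06,"dy":-0.044,"dz":0.005,"rx":0,"ry":0,"rz":0},{"dx":0.06,"dy":-0.044,"dz":0.005,"rx":0,"ry":0,"rz":0},{"dx":0.06,"dy":-0.044,"dz":0.005,"rx":0,"ry":0,"rz":0}]'; python3 go.py 0.6385 -0.1225 0.20 -1.327
python3 - <<'E'
from plant import optics
import cv2,numpy as np
s=optics.grab_frame("scene");t=optics.grab_frame("top")
cv2.imwrite("pics/m1.png",np.vstack([cv2.resize(s[180:370,170:360],(480,480)),])[:,:,::-1])
o=np.hstack([cv2.resize(s[200:360,190:330],(400,457)),cv2.resize(t[50:210,300:440],(400,457))])
cv2.imwrite("pics/m2.png",o[:,:,::-1])
E
```

```text
time: 1.8
tool_pos: [0.6261, -0.1373, 0.2]
tool_rot: [0.0, 0.993, 0.121, -0.0]
contact_force: [-0.0, -0.3, -0.2]
gripper_width: 1.003
grasp_force: 0.0
t 1.8 pos [ 0.6261 -0.1373  0.2   ] F [-0.  -0.3 -0.2] w 1.003 g 0.0 j6 1.0
d [ 0.0196 -0.0142 -0.    ] r [ 0.0003  0.0004 -0.0002]
```

View pics/m2.png

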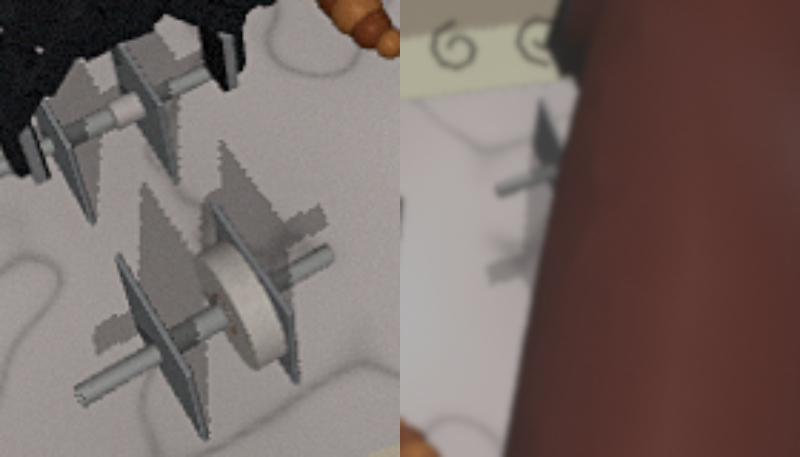

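```bash
python3 -m inch '[{"dx":0.0196,"dy":-0.0142,"dz":0.05,"rx":0,"ry":0,"rz":0},{"dx":0.0196,"dy":-0.0142,"dz":0.10,"rx":0,"ry":0,"rz":0},{"dx":0.0196,"dy":-0.0142,"dz":0.12,"rx":0,"ry":0,"rz":0},{"dx":0.0196,"dy":-0.0142,"dz":0.12,"rx":0,"ry":0,"rz":0}]'; python3 go.py 0.6385 -0.1225 0.054 -1.327
python3 - <<'E'
from plant import optics
import cv2,numpy as np
s=optics.grab_frame("scene")
cv2.imwrite("pics/m3.png",cv2.resize(s[220:370,180:340],(640,600),interpolation=2)[:,:,::-1])
E
```

```text
time: 2.3
tool_pos: [0.6362, -0.1223, 0.1006]
tool_rot: [-0.001, 0.993, 0.121, -0.003]
contact_force: [-0.7, 0.6, 0.4]
gripper_width: 0.996
grasp_force: 0.0
t 2.3 pos [ 0.6362 -0.1223  0.1006] F [-0.7  0.6  0.4] w 0.996 g 0.0 j6 1.02
d [0.0031 0.0011 0.0582] r [-0.0022  0.0039 -0.0012]
```

View pics/m3.png

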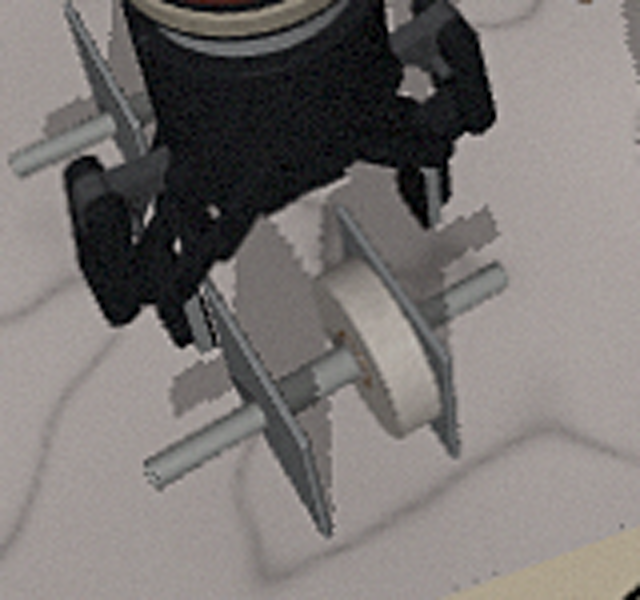

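Run:
```python
from h import *
k=lambda X:((proj("scene",np.array(X))-[180,220])*4).round()
d=np.array([-.2415,.9704,0])
for s in (-1,1):
    print("tip",k(np.array([.6362,-.1223,.1136])+s*.0425*d),"cheek top mid",k(np.array([.6385,-.1225,.084])+s*.032*d), "corner",k(np.array([.6385,-.1225,.084])+s*.032*d+.042*np.array([.97,.2415,0])),"pin",k(np.array([.6385,-.1225,.042])+s*.081*d))
```

```text
tip [206. 324.] cheek top mid [245. 356.] corner [298. 444.] pin [146. 474.]
tip [410. 212.] cheek top mid [393. 273.] corner [451. 354.] pin [501. 269.]
```

```bash
python3 -m inch '[{"dx":0.002,"dy":0,"dz":0.02,"rx":0,"ry":0,"rz":0},{"dx":0.002,"dy":0,"dz":0.04,"rx":0,"ry":0,"rz":0},{"dx":0.002,"dy":0,"dz":0.0575,"rx":0,"ry":0,"rz":0},{"dx":0.002,"dy":0,"dz":0.0575,"rx":0,"ry":0,"rz":0},{"dx":0.002,"dy":0,"dz":0.0575,"rx":0,"ry":0,"rz":0}]'; python3 go.py 0.6385 -0.1225 0.054 -1.327
```

```text
time: 2.85
tool_pos: [0.6401, -0.1212, 0.0572]
tool_rot: [-0.0, 0.993, 0.122, -0.001]
contact_force: [1.0, -0.3, -0.1]
gripper_width: 1.002
grasp_force: 0.0
t 2.85 pos [ 0.6401 -0.1212  0.0572] F [ 1.  -0.3 -0.1] w 1.002 g 0.0 j6 1.03
d [-0.0023  0.0011  0.0041] r [-0.0005  0.0008  0.    ]
```

```bash
python3 -m inch '[{"dx":0,"dy":0,"dz":0.002,"rx":0,"ry":0,"rz":0},{"dx":0,"dy":0,"dz":0.002,"rx":0,"ry":0,"rz":0},{"dx":0,"dy":0,"dz":0.002,"rx":0,"ry":0,"rz":0},{"dx":0,"dy":0,"dz":0.002,"rx":0,"ry":0,"rz":0},{"dx":0,"dy":0,"dz":0.002,"rx":0,"ry":0,"rz":0}]' -1;
python3 -m inch '[{"dx":0,"dy":0,"dz":0,"rx":0,"ry":0,"rz":0},{"dx":0,"dy":0,"dz":0,"rx":0,"ry":0,"rz":0},{"dx":0,"dy":0,"dz":0,"rx":0,"ry":0,"rz":0},{"dx":0,"dy":0,"dz":0,"rx":0,"ry":0,"rz":0},{"dx":0,"dy":0,"dz":0,"rx":0,"ry":0,"rz":0}]' -1; python3 go.py 0.6385 -0.1225 0.054 -1.327
```

```text
time: 3.35
tool_pos: [0.6444, -0.1223, 0.0627]
tool_rot: [0.002, 0.993, 0.122, 0.004]
contact_force: [-0.5, 0.3, 14.7]
gripper_width: 0.307
grasp_force: 60.9
time: 3.85
tool_pos: [0.6443, -0.1223, 0.0626]
tool_rot: [0.002, 0.993, 0.122, 0.004]
contact_force: [-1.2, 1.8, 15.9]
gripper_width: 0.308
grasp_force: 60.9
t 3.85 pos [ 0.6443 -0.1223  0.0626] F [-1.2  1.8 15.9] w 0.308 g 60.9 j6 1.03
d [-0.0072 -0.0015  0.0107] r [ 0.0027 -0.0052  0.    ]
```

```bash
python3 -m inch '[{"dx":0,"dy":0,"dz":-0.02,"rx":0,"ry":0,"rz":0},{"dx":0,"dy":0,"dz":-0.06,"rx":0,"ry":0,"rz":0},{"dx":0,"dy":0,"dz":-0.12,"rx":0,"ry":0,"rz":0},{"dx":0,"dy":0,"dz":-0.18,"rx":0,"ry":0,"rz":0},{"dx":0,"dy":0,"dz":-0.2,"rx":0,"ry":0,"rz":0}]';
python3 -m inch '[{"dx":0,"dy":0,"dz":0,"rx":0,"ry":0,"rz":0},{"dx":0,"dy":0,"dz":0,"rx":0,"ry":0,"rz":0}]'; python3 go.py 0.619 0.1316 0.217 -1.807
python3 - <<'E'
from plant import optics
import cv2,numpy as np
s=optics.grab_frame("scene")
cv2.imwrite("pics/m4.png",cv2.resize(s[180:380,160:360],(600,600),interpolation=2)[:,:,::-1])
E
```

```text
time: 4.35
tool_pos: [0.643, -0.1221, 0.2239]
tool_rot: [0.002, 0.993, 0.122, 0.005]
contact_force: [-0.2, 0.3, -0.7]
gripper_width: 0.304
grasp_force: 59.4
time: 4.55
tool_pos: [0.6395, -0.1211, 0.2142]
tool_rot: [-0.001, 0.993, 0.122, -0.001]
contact_force: [0.4, 0.1, -3.5]
gripper_width: 0.308
grasp_force: 59.4
t 4.55 pos [ 0.6395 -0.1211  0.2142] F [ 0.4  0.1 -3.5] w 0.308 g 59.4 j6 1.03
d [ 0.0514 -0.3128 -0.0031] r [-0.0006  0.002   0.3199]
```

View pics/m4.png

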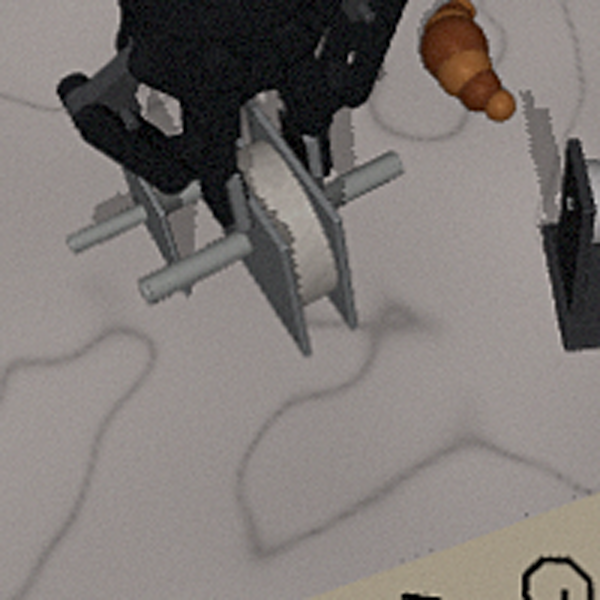

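```bash
python3 - <<'E'
from h import *
d=np.array([-.2415,.9704,0]); C=np.array([.6395,-.1211,.1936])
o=[np.array([208.7,276.7]),np.array([292,234.])]
for s,p in zip((-1,1),o): print(proj("scene",C+s*.063*d).round(1),p)
f=lambda v:np.concatenate([proj("scene",C+[v[0],0,v[1]]+v[2]*d+s*.063*(d+[0,0,v[3]]))-p for s,p in zip((-1,1),o)])
print(least_squares(lambda v:np.r_[f(v),300*(v[0])],[0,0,0,0]).x.round(4))
E
python3 -m inch '[{"dx":0.0514,"dy":-0.3128,"dz":-0.003,"rx":0,"ry":0,"rz":0.32},{"dx":0.0514,"dy":-0.3128,"dz":-0.003,"rx":0,"ry":0,"rz":0.32},{"dx":0.0514,"dy":-0.3128,"dz":-0.003,"rx":0,"ry":0,"rz":0.32},{"dx":0.0514,"dy":-0.3128,"dz":-0.003,"rx":0,"ry":0,"rz":0.32},{"dx":0.0514,"dy":-0.3128,"dz":-0.003,"rx":0,"ry":0,"rz":0.32}]';python3 go.py 0.619 0.1316 0.217 -1.807
python3 -m inch '[{"dx":0,"dy":0,"dz":0,"rx":0,"ry":0,"rz":0},{"dx":0,"dy":0,"dz":0,"rx":0,"ry":0,"rz":0}]' >/dev/null; python3 go.py 0.619 0.1316 0.217 -1.807
```

```text
[207.6 278.5] [208.7 276.7]
[293.3 234.7] [292. 234.]
[-0.0031 -0.002   0.0006 -0.0058]
time: 5.1
tool_pos: [0.6184, 0.1254, 0.2145]
tool_rot: [0.001, 0.993, -0.118, -0.003]
contact_force: [1.5, 0.1, -3.3]
gripper_width: 0.308
grasp_force: 59.7
t 5.1 pos [0.6184 0.1254 0.2145] F [ 1.5  0.1 -3.3] w 0.308 g 59.7 j6 1.89
d [-0.0012 -0.0077 -0.0032] r [ 0.0013  0.004  -0.0008]
t 5.3 pos [0.6189 0.1248 0.2151] F [-0.4 -0.6 -2.2] w 0.306 g 59.9 j6 1.89
d [-0.0019 -0.0084 -0.0024] r [0.0016 0.0035 0.0017]
```

```bash
python3 -m inch '[{"dx":-0.001,"dy":-0.0084,"dz":0.01,"rx":0,"ry":0,"rz":0},{"dx":-0.001,"dy":-0.0084,"dz":0.04,"rx":0,"ry":0,"rz":0},{"dx":-0.001,"dy":-0.0084,"dz":0.075,"rx":0,"ry":0,"rz":0},{"dx":-0.001,"dy":-0.0084,"dz":0.075,"rx":0,"ry":0,"rz":0},{"dx":-0.001,"dy":-0.0084,"dz":0.075,"rx":0,"ry":0,"rz":0}]' >/dev/null; python3 go.py 0.619 0.1316 0.0985 -1.807
python3 - <<'E'
from plant import optics
import cv2,numpy as np
s=optics.grab_frame("scene");t=optics.grab_frame("top")
o=np.hstack([cv2.resize(s[180:310,330:470],(420,390),interpolation=2),cv2.resize(t[70:200,190:310],(360,390),interpolation=2)])
cv2.imwrite("pics/m5.png",o[:,:,::-1])
E
```

```text
t 5.8 pos [0.6208 0.1294 0.1573] F [ 0.4  0.  -1.4] w 0.308 g 60.0 j6 1.9
d [-0.0026 -0.0022  0.0734] r [ 0.0006  0.0019 -0.0012]
```

View pics/m5.png

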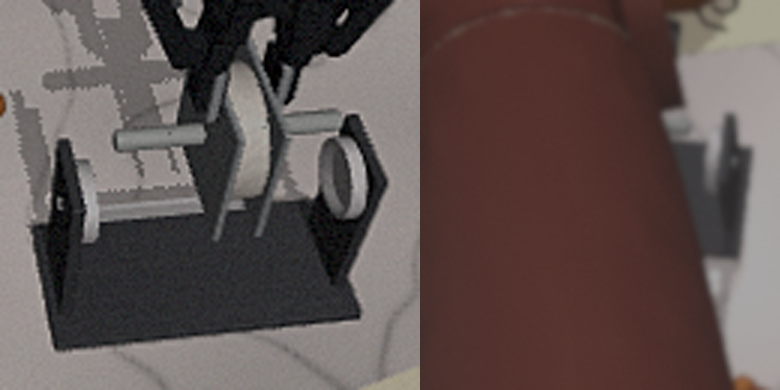

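Run:
```python
from h import *
d=np.array([.234,.972,0]);e=np.array([.972,-.234,0]); C=np.array([.6208,.1294,.1573-.0206])
tips=[(370,226.7),(443.3,220.3)]
for s,p in zip((-1,1),tips): print("tip",(proj("scene",C+s*.063*d)-p).round(1))
D=np.array([.6195,.1316,.086])
for s,p in zip((-1,1),[(360,246.7),(444.7,239.3)]): print("cup",(proj("scene",D+s*.072*d)-p).round(1))
print("px per 10mm along d",proj("scene",D+.01*d)-proj("scene",D),"e",proj("scene",D+.01*e)-proj("scene",D))
```

```text
tip [-2.1  0.8]
tip [-0.2  0.1]
cup [ 0.5 -0.1]
cup [-3.1 -0.8]
px per 10mm along d [ 5.62497609 -0.56568584] e [1.60364646 4.6093681 ]
```

```bash
python3 -m inch '[{"dx":-0.001,"dy":-0.0022,"dz":0.02,"rx":0,"ry":0,"rz":0},{"dx":-0.001,"dy":-0.0022,"dz":0.04,"rx":0,"ry":0,"rz":0},{"dx":-0.001,"dy":-0.0022,"dz":0.06,"rx":0,"ry":0,"rz":0},{"dx":-0.001,"dy":-0.0022,"dz":0.072,"rx":0,"ry":0,"rz":0},{"dx":-0.001,"dy":-0.0022,"dz":0.072,"rx":0,"ry":0,"rz":0}]' >/dev/null; python3 go.py 0.6195 0.1316 0.0985 -1.807
python3 - <<'E'
from plant import optics
import cv2,numpy as np
s=optics.grab_frame("scene")
cv2.imwrite("pics/m6.png",cv2.resize(s[180:310,330:470],(646,600),interpolation=2)[:,:,::-1])
E
```

```text
t 6.4 pos [0.6191 0.1323 0.0978] F [ 0.4  1.2 -1.9] w 0.308 g 59.9 j6 1.9
d [ 0.0007  0.0007 -0.0009] r [0.0012 0.0034 0.0001]
```

View pics/m6.png

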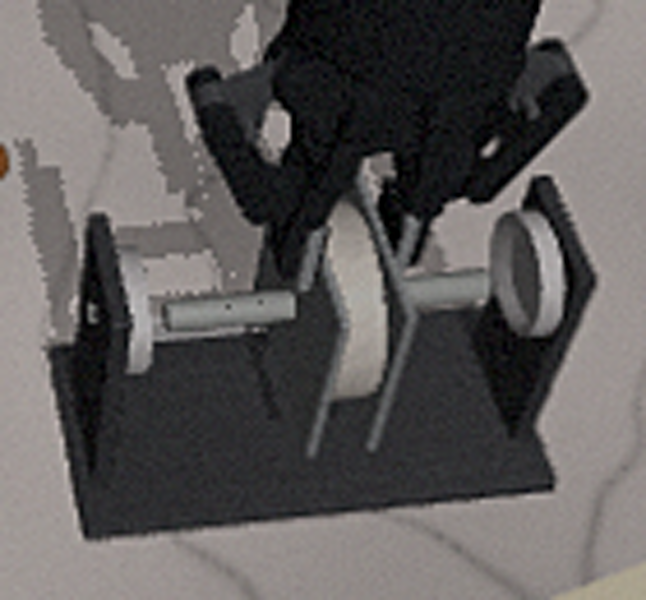

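```bash
python3 -m inch '[{"dx":0,"dy":0,"dz":0,"rx":0,"ry":0,"rz":0},{"dx":0,"dy":0,"dz":0,"rx":0,"ry":0,"rz":0},{"dx":0,"dy":0,"dz":0,"rx":0,"ry":0,"rz":0},{"dx":0,"dy":0,"dz":0,"rx":0,"ry":0,"rz":0},{"dx":0,"dy":0,"dz":0,"rx":0,"ry":0,"rz":0}]' 0.85
python3 -m inch '[{"dx":0,"dy":0,"dz":0,"rx":0,"ry":0,"rz":0},{"dx":0,"dy":0,"dz":0,"rx":0,"ry":0,"rz":0},{"dx":0,"dy":0,"dz":0,"rx":0,"ry":0,"rz":0}]'
python3 - <<'E'
from plant import optics
import cv2,numpy as np
s=optics.grab_frame("scene")
cv2.imwrite("pics/m7.png",cv2.resize(s[180:310,330:470],(646,600),interpolation=2)[:,:,::-1])
E
```

```text
time: 6.95
tool_pos: [0.6217, 0.1326, 0.1022]
tool_rot: [-0.0, 0.993, -0.118, 0.001]
contact_force: [-0.2, 1.1, 0.1]
gripper_width: 0.924
grasp_force: 0.0
time: 7.25
tool_pos: [0.6211, 0.1325, 0.1012]
tool_rot: [-0.0, 0.993, -0.118, 0.0]
contact_force: [0.6, 0.1, 1.1]
gripper_width: 0.923
grasp_force: 0.0
```

View pics/m7.png

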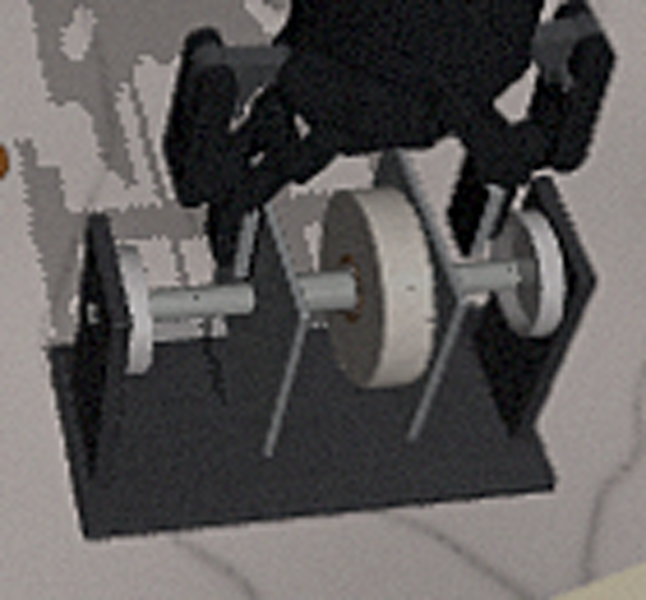

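Both pins are in the cups: the left pin goes into the rim at (140,300) and the right one into the cup at (520,275). The fingers are clear of the cheeks, so I'm retracting.

```bash
python3 -m inch '[{"dx":0,"dy":0,"dz":-0.02,"rx":0,"ry":0,"rz":0},{"dx":0,"dy":0,"dz":-0.06,"rx":0,"ry":0,"rz":0},{"dx":0,"dy":0,"dz":-0.11,"rx":0,"ry":0,"rz":0},{"dx":0,"dy":0,"dz":-0.17,"rx":0,"ry":0,"rz":0},{"dx":0,"dy":0,"dz":-0.2,"rx":0,"ry":0,"rz":0}]'
python3 -m inch '[{"dx":0,"dy":0,"dz":0,"rx":0,"ry":0,"rz":0},{"dx":0,"dy":0,"dz":0,"rx":0,"ry":0,"rz":0},{"dx":0,"dy":0,"dz":0,"rx":0,"ry":0,"rz":0},{"dx":0,"dy":0,"dz":0,"rx":0,"ry":0,"rz":0}]'
python3 - <<'E'
from plant import optics
import cv2,numpy as np
s=optics.grab_frame("scene")
cv2.imwrite("pics/m8.png",cv2.resize(s[180:330,170:470],(800,400),interpolation=2)[:,:,::-1])
E
```

```text
time: 7.8
tool_pos: [0.6228, 0.1326, 0.2684]
tool_rot: [-0.001, 0.993, -0.118, 0.004]
contact_force: [0.8, -0.1, 2.0]
gripper_width: 0.927
grasp_force: 0.0
time: 8.2
tool_pos: [0.6201, 0.1323, 0.259]
tool_rot: [0.0, 0.993, -0.118, -0.002]
contact_force: [0.3, 0.4, 0.5]
gripper_width: 0.925
grasp_force: 0.0
```

View pics/m8.png

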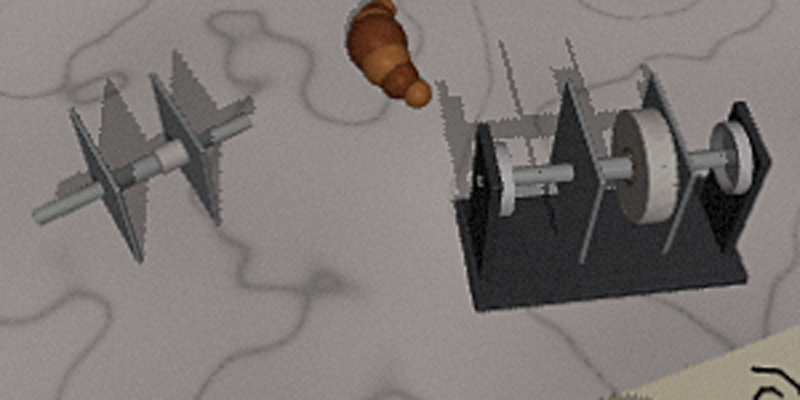

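The spindle is seated with a pin in each cup, at (510,175) and (730,158). The empty spindle lies where it was, at (145,165), and the gripper is clear.

```bash
python3 -c "
from plant import ticket
print(ticket.job_done())"
```

```text
the job is handed in; nothing more can be done
None
```

The roll spindle is sprung into the dispenser with one pin in each cup, the empty spindle was left where it lay, and the job is handed in at about 8 s of robot time; no verdict came back.

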